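# Switch off the stirring hotplate and take the flask off

### The job

The stirring is finished: push the hotplate's dial in, turn it one step back to off (pointer straight up the slope, at the white ring) and let it spring fully out again, while the flask is still on the plate. Then lift the flask off by its neck and stand it upright on the cork mat, with its whole foot on the mat; set it down, do not drop it. Leave everything else where it is.

Things in the scene. Friction and masses are not known exactly. Their poses are not given: they have to be found in the camera images.
- dial_grip (a point): On the axis of the black selector dial, mid-height of its grip bar (46 long, 12 thick, 24 high; top 12 mm above this point, 50 mm round skirt 12 mm below it). z: out of the hotplate's sloping front panel, 35 deg from vertical, leaning to the hotplate's front; press along -z. x: along the bar to its white pointer; y: across the bar. It moves in and turns with the dial. A fixed 3 mm bezel lies below the skirt.
- dial (a joint): Turn of the dial, rad, grows clockwise seen facing the panel. 0 = off (pointer straight up the slope, at the white ring). Settings every 0.698 rad (40 deg): + = stirring (blue dots, right), - = heat (orange dots, left), two each. It starts at the first stirring setting, within its play. At rest a pin in a notch leaves 8 deg of play either way and blocks any further turn. End stops at +-1.6.
- dial_push (a joint): How far the dial is pressed in, m: 0 = out, 0.011 = bottomed on a stiff buffer (skirt still just clear of the bezel). Spring 6 N when out, 11 N when bottomed. Pressed 8 to 11 mm it turns with light friction; less may not free it. Let go within 12 deg of a setting, it springs out into that notch by itself.
- plate_centre (a point): Centre of the top face of the hotplate's white plate, 150 x 150 mm, level, 97 mm above the bench. The hotplate is a white box 164 mm wide, 248 mm deep, fixed. x: to its back, away from the dial; z up. The dial's axis leaves the panel 124 mm in front of this point (-x) and 40 mm below it.
- flask_neck (a point): On the axis of the small clear conical flask with cream filling, in its neck, 88 mm above its flat underside. Flask 104 mm high, foot 62 mm wide; the neck is a straight grip 28 mm wide from 75 to 104 mm above the underside. Loose, about 70 to 130 g, z up. It starts on the plate.
- flask: The same flask; origin at the centre of its underside.
- mat_centre (a point): Centre of the top face of the round cork mat, 130 mm across, 8 mm thick, fixed flat on the bench to the left or the right of the hotplate; the tube rack is on the other side.
- tube_rack: Pink rack full of small tubes, 101 x 166 x 61 mm (x, y, z), loose; origin at the centre of its underside. Leave alone.
- timer: White bench timer, 62 x 72 x 20 mm, loose, between robot and hotplate, to the right; origin at the centre of its underside. Leave alone.
- bottle: Small reagent bottle with blue cap, 50 mm across, 106 mm high, loose, behind the hotplate; origin at the centre of its underside. Leave alone.
- wash: White wash bottle with red cap and bent spout, 68 x 111 x 206 mm, loose, behind the hotplate to the left; origin at the centre of its underside. Leave alone.
Mind the look-alikes: they are no part of the job. Leave any orange look-alike of the flask alone.

How it is judged:
On the way:
1. the dial stands at off, sprung fully out, with the flask still on the plate (value of joint dial between -0.2 and 0.2 rad and value of joint dial_push below 0.002 m and z of flask_neck in the frame of plate_centre between 0.084 and 0.092 m and horizontal distance between flask_neck and plate_centre below 0.075 m), for 0.2 s.
At the end, for the whole second after the job is handed in: The dial is at off (within 0.2 rad) and out (pressed less than 2 mm); the flask stands upright (within 0.1 rad) on the cork mat, its axis within 34 mm of the mat's centre, released and at rest (value of joint dial between -0.2 and 0.2 rad and value of joint dial_push below 0.002 m and horizontal distance between flask_neck and mat_centre below 0.034 m and z of flask_neck in the frame of mat_centre between 0.084 and 0.092 m and angle between flask_neck's own z axis and vertical below 0.1 rad and linear speed of flask below 0.02 m/s and contact force between the fingers and flask below 0.1 N); the robot touches nothing.
It fails at once if the flask is tipped more than 35 degrees (angle between flask_neck's own z axis and vertical above 0.61 rad).
It fails at once if the flask is dropped (falls freely by more than about 12 mm) (linear speed of flask above 0.5 m/s and contact force between the fingers and flask below 0.05 N).
It fails at once if a bystander (tube rack, timer, blue-capped bottle or wash bottle) is shifted by more than 20 mm (distance of any of tube_rack, timer, bottle, wash from where it was at the start of the episode above 0.02 m).
It also fails if it takes over 51 s, if anything falls off the work surface, if the arm or the gripper's body presses on something with over 40 N, if the wrist force passes 120 N, or if a joint passes its speed limit or range.

### The arm

A 6-joint arm with a two-finger parallel gripper is mounted at the origin on a cart in front of the work surface, level with it; the furniture and walls round the work are solid. World frame = base frame: x ahead of the robot, y to its left, z up, the work surface at z = 0. Lengths are in m, angles in rad, forces in N, time in s.
With the tool pointing down it reaches from about 0.3 to 0.875 m from the base axis. Payload 6.4 kg.
Tool frame: the origin (TCP) lies at the very end of the fingers, on their centre line; the grasp point (between the pads) lies 19 mm behind it; z points along the fingers, y is the line along which they close (so a half turn about z gives the same grasp; the last joint's range is limited). The gripper opens to 85 mm and grips with 20 to 120 N. Pads are 22 mm wide; open, the fingers measure 114 mm over their backs; the gripper's body (76 mm by 85 mm) begins 54 mm behind the grasp point. The pads swing forward as they close: fully open they stand 13 mm farther back than shut.
Start: joints at [-1.373, 0.181, 1.607, -0, 1.354, -0.206], TCP at [0.226, -0.529, 0.231] pointing down, gripper open.
Joint ranges: [-2.99, 2.99], [-0.89, 2.07], [0.3, 2.58], [-1.14, 4.28], [0, 2.63], [-3.12, 3.12]. Speed limits (rad/s): [2.57, 2.57, 3.01, 3.14, 3.14, 3.14].

### API

Orientations are given as a rotation vector (axis times angle).
In Python, from rig import env gives the robot as it stands.
- The arm moves only by the tool send_rows, never from a script. Its argument "plan" is a list of rows, each an object of numbers: "grip": the finger opening in cm, from 0 to 8.54; "tx", "ty", "tz": the shift along the tool's x, y, z in cm; "rx", "ry", "rz": the turn, a rotation vector about the tool's x, y, z in degrees. In form: [{"grip": .., "tx": .., "ty": .., "tz": .., "rx": .., "ry": .., "rz": ..}, ...]. A call has 1 to 20 rows; each row shifts and turns the commanded pose from where the row before left it, along the tool's axes as they then stand; what a row does not reach is not made up. A row lasts 1/12 s, in which the tool goes at most 41.7 mm and 7.16 degrees, less where a joint would pass 70% of its speed; a pose out of reach is approached as far as the arm can. A call with a gripper value outside its range is refused whole. The fingers move at their own pace and stop on an object; "grip_force" is the grip in N (left out, the last holds). Time passes only in rows, so rows that do not move let the fingers close. It gives the time, the measured TCP pose, the force, the opening and the grip force at its end, in the units of the state.
- env.observe(): the state, without advancing time (a new reading comes with each control period).
- env.get_image(name): name is "scene" or "top"; returns a dict with "img" (480x640x3 uint8, red, green, blue), "range_z" (480x640 float32, m along the optical axis (not along the pixel's ray), 0 where there is no reading), "K" (3x3 intrinsics, pixels), "k1" (the pictures are not rectified: a ray, as slopes to the right and down, at radius r is drawn at 1 + k1 r^2 times it, then the intrinsics apply), "R" (3x3) and "t" (3): a world point X has camera coordinates R X + t. Camera axes: x right, y down, z forward; pixel columns grow to the right and rows downward; lengths in m; the calibration is good to about 2 mm. A picture is of the moment at which its call begins.
- env.finish_job(): hands the job in; it is judged then, once.
The state is a dict: "time_s": time; "q": joint angles; "dq": joint speeds; "tau": joint torques, N m; "tool_pos": TCP position; "eef_rot": TCP orientation; "ft_force": force on the tool from outside, world axes, zero at the start; "ft_torque": the same for the moment, N m; "opening": opening from 0.0 (shut) to 1.0 (fully open); "finger_force": force on a finger pad.
Only numpy, scipy, OpenCV 4.12 (cv2) and the standard library are available. Lean on these libraries where they do the work, as an engineer would, in place of code of your own. Each camera call takes 0.05 s, during which the arm holds its last target. There are 200 camera calls.

## Working session

There is one attempt and no reset: what is moved stays moved. The work goes in short steps, Python scripts to look and compute and a tool call to move; the robot and the scene stay as the last step left them, time stands still between calls to the robot, and variables do not carry over. Pictures are saved under pics/ and viewed, at most 10 in all, crops included, and the job is handed in when it is done.

Besides the shell and the picture viewer there is one more tool, called as name([rows], argument=value, ...), one row to a line, values as JSON. send_rows: Moves the arm, as the interface text tells. Its arguments: {"type":"object","properties":{"plan":{"type":"array"},"grip_force":{"type":"number"}},"required":["plan"]}

```bash
ls; mkdir -p pics; cat > h.py <<'E'
import numpy as np, cv2
from rig import env
from scipy.spatial.transform import Rotation as Ro
def cloud(d):
    v,u=np.mgrid[0:480,0:640]
    D=np.array([d['k1'],0,0,0,0],float)
    n=cv2.undistortPoints(np.stack([u.ravel(),v.ravel()],1).astype(np.float64)[:,None],np.array(d['K'],float),D).reshape(480,640,2)
    z=d['range_z'][...,None]
    P=np.concatenate([n*z,z],2)
    W=(P-np.array(d['t']))@np.array(d['R'])
    W[d['range_z']<=0]=np.nan
    return W
E
python3 - <<'E'
from h import *
o=env.observe();print({k:np.round(v,3) for k,v in o.items()})
for n in ('scene','top'):
    d=env.get_image(n);cv2.imwrite(f'pics/{n}0.png',d['img'][...,::-1]);np.savez(f'{n}0.npz',**d)
    print(n,d['K'],d['k1'],d['R'],d['t'])
E
```

```text
pics
{'time_s': np.float64(0.0), 'q': array([-1.373,  0.182,  1.608,  0.   ,  1.354, -0.206]), 'dq': array([ 0.001,  0.001,  0.   , -0.001,  0.   , -0.001]), 'tau': array([ 1.0000e-03, -4.4486e+01, -3.5134e+01, -0.0000e+00,  9.0000e-03,
       -0.0000e+00]), 'tool_pos': array([ 0.226, -0.528,  0.23 ]), 'eef_rot': array([-3.076, -0.63 , -0.   ]), 'ft_force': array([-0.322,  0.322, -0.15 ]), 'ft_torque': array([ 0.025, -0.022, -0.03 ]), 'finger_force': np.float64(0.0), 'opening': np.float64(1.002)}
scene [[500.03714822   0.         319.74170248]
 [  0.         500.03714822 236.28309765]
 [  0.           0.           1.        ]] -0.094110964519642 [[-0.69863127 -0.71536762 -0.01278737]
 [-0.43757782  0.44134424 -0.78341618]
 [ 0.5660742  -0.54172357 -0.62136589]] [0.41669131 0.34330211 0.85089495]
top [[591.49935534   0.         318.65236488]
 [  0.         591.49935534 236.2394995 ]
 [  0.           0.           1.        ]] -0.12964254492770244 [[ 0.01264517 -0.99966788 -0.02245485]
 [-0.98109259 -0.00806665 -0.19337077]
 [ 0.19312541  0.02447549 -0.98086876]] [0.00564844 0.60742821 1.16847868]
```

View pics/scene0.png

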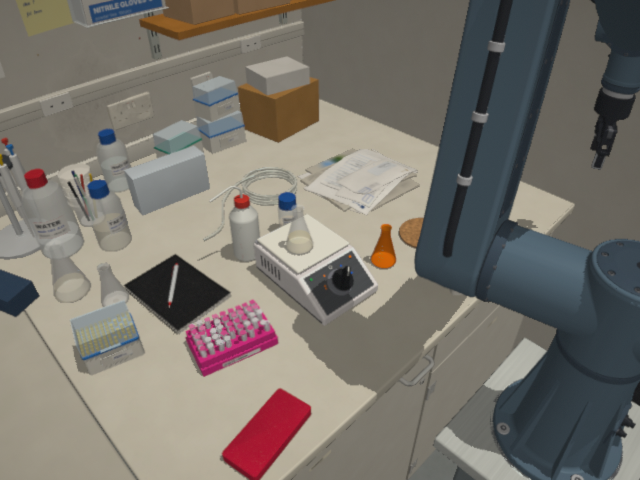

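View pics/top0.png

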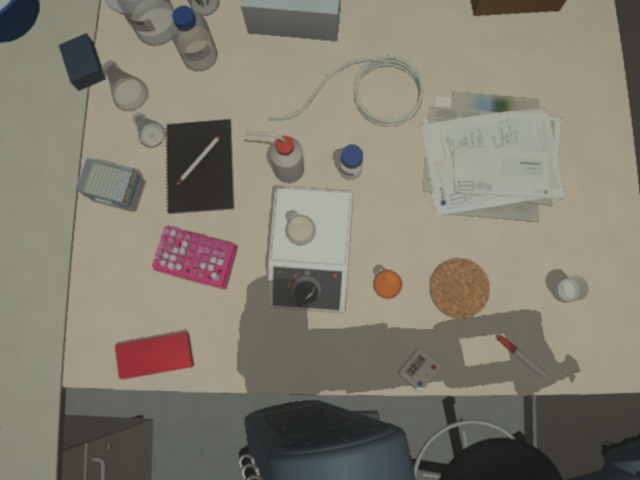

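The top view shows the hotplate at about (310,245), the dial at (307,290), the cream flask at (300,226), the mat at (460,288), the orange look-alike at (388,283) and the timer at (419,367). The scene view shows the dial at (343,278) and the flask at (300,232).

```bash
python3 - <<'E'
from h import *
T=dict(np.load('top0.npz'));S=dict(np.load('scene0.npz'))
WT,WS=cloud(T),cloud(S)
for n,W,D in(('top',WT,T),('scene',WS,S)):
    P=W.reshape(-1,3);
    m=(abs(P[:,2]-.097)<.006)&(P[:,0]>.3)&(P[:,0]<.85)&(abs(P[:,1])<.25)
    q=P[m]; c=np.median(q,0); q=q[np.linalg.norm(q[:,:2]-c[:2],axis=1)<.12]
    r=cv2.minAreaRect(q[:,:2].astype(np.float32)); print(n,'plate',r,np.median(q[:,2]),len(q))
    # flask: points above plate
    f=P[(P[:,2]>.115)&(P[:,2]<.24)&(np.linalg.norm(P[:,:2]-np.array(r[0]),axis=1)<.085)]
    for a in np.arange(.115,.215,.01):
        g=f[(f[:,2]>=a)&(f[:,2]<a+.01)]
        if len(g)>3: print('  fl z%.3f'%a,len(g),g.min(0).round(3),g.max(0).round(3))
    hsv=cv2.cvtColor(D['img'],cv2.COLOR_RGB2HSV).reshape(-1,3)
    mm=(P[:,2]>.003)&(P[:,2]<.02)&(hsv[:,1]>90)&(hsv[:,0]<20)&(P[:,1]<-.15)&(P[:,0]>.35)&(P[:,0]<.75)
    q=P[mm]; 
    if len(q)>50: print(' mat',cv2.minEnclosingCircle(q[:,:2].astype(np.float32)),q.mean(0),np.median(q[:,2]),len(q))
for u,v in((307,290),(300,218),(300,228),(388,285),(380,270),(419,367),(460,288),(344,278),):
    print(u,v,WT[v,u].round(3))
a=cv2.resize(T['img'][180:320,240:360],None,fx=4,fy=4,interpolation=cv2.INTER_CUBIC)
b=cv2.resize(S['img'][190:330,250:400],None,fx=4,fy=4,interpolation=cv2.INTER_CUBIC)[:, :320*2]
x=np.zeros((560,800,3),np.uint8)
x=cv2.resize(np.hstack([a,b[:560]]),(800,400))
cv2.imwrite('pics/c1.png',x[...,::-1])
E
```

```text
top plate ((0.6205953359603882, 0.028409451246261597), (0.15158870816230774, 0.1643400490283966), 87.24996948242188) 0.09736458900707795 4562
  fl z0.115 132 [0.582 0.02  0.115] [0.635 0.076 0.125]
  fl z0.125 134 [0.584 0.022 0.125] [0.633 0.075 0.135]
  fl z0.135 87 [0.588 0.025 0.135] [0.63  0.07  0.145]
  fl z0.145 78 [0.59  0.028 0.145] [0.626 0.067 0.155]
  fl z0.155 64 [0.592 0.03  0.155] [0.623 0.065 0.165]
  fl z0.165 49 [0.596 0.034 0.165] [0.62  0.062 0.175]
  fl z0.175 35 [0.597 0.035 0.175] [0.621 0.059 0.185]
  fl z0.185 21 [0.6   0.038 0.186] [0.621 0.059 0.195]
  fl z0.195 70 [0.598 0.036 0.195] [0.624 0.06  0.205]
 mat ((0.45810115337371826, -0.2788749933242798), 0.1495988517999649) [ 0.50220054 -0.29227674  0.00888894] 0.008676977997360747 2842
scene plate ((0.5889397859573364, 0.03240591660141945), (0.1516018658876419, 0.21763555705547333), 86.22024536132812) 0.09642003587386724 2179
  fl z0.115 118 [0.58  0.026 0.115] [0.63  0.078 0.125]
  fl z0.125 110 [0.581 0.029 0.125] [0.623 0.076 0.135]
  fl z0.135 96 [0.585 0.035 0.135] [0.626 0.074 0.145]
  fl z0.145 83 [0.589 0.034 0.145] [0.625 0.07  0.155]
  fl z0.155 85 [0.591 0.035 0.155] [0.621 0.068 0.165]
  fl z0.165 60 [0.594 0.04  0.165] [0.622 0.065 0.175]
  fl z0.175 52 [0.598 0.04  0.175] [0.62  0.062 0.185]
  fl z0.185 63 [0.597 0.038 0.185] [0.622 0.061 0.195]
  fl z0.195 66 [0.596 0.036 0.195] [0.623 0.063 0.203]
 mat ((0.5203779339790344, -0.2424514889717102), 0.0946166068315506) [ 0.53276125 -0.26902062  0.00722629] 0.007187778837052905 484
307 290 [0.492 0.033 0.089]
300 218 [0.631 0.048 0.124]
300 228 [0.599 0.044 0.18 ]
388 285 [ 0.504 -0.129  0.082]
380 270 [ 0.546 -0.12  -0.001]
419 367 [ 0.341 -0.198  0.021]
460 288 [ 0.507 -0.288  0.015]
344 278 [ 0.519 -0.041  0.072]
```

View pics/c1.png

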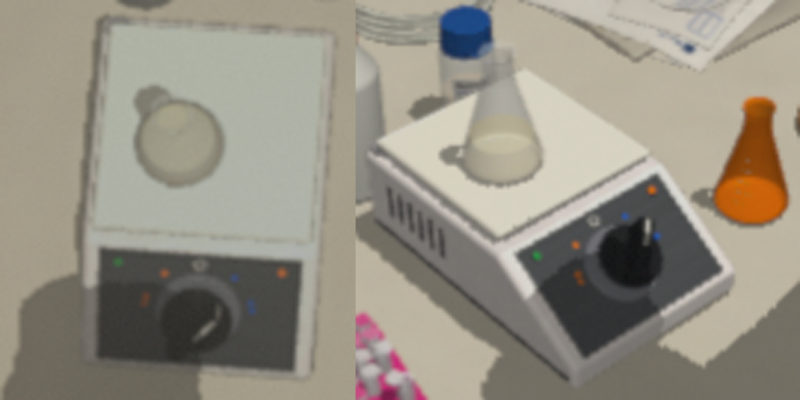

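```bash
cat >> h.py <<'E'
yaw=np.radians(-2.75)
C=np.array([.6206,.0284,.097])
H=Ro.from_euler('z',yaw).as_matrix()      # hotplate axes
Nn=H@[-np.sin(np.radians(35)),0,np.cos(np.radians(35))]
Sl=H@[np.cos(np.radians(35)),0,np.sin(np.radians(35))]
Yh=H[:,1]
A=C+H@[-.124,0,-.040]
def to(pos,R,show=True):
    o=env.observe();R0=Ro.from_rotvec(o['eef_rot'])
    rv=np.degrees((R0.inv()*Ro.from_matrix(R)).as_rotvec())
    dw=np.array(pos)-o['tool_pos']
    print('t',o['time_s'],'pos',o['tool_pos'].round(4),'q',o['q'].round(2),'F',o['ft_force'].round(1),'open',round(float(o['opening']),3),'ff',o['finger_force'])
    print('rotvec deg (tool)',rv.round(2),'norm',np.linalg.norm(rv).round(1),'| shift cm in tool now',(R0.inv().apply(dw)*100).round(2),'| after turn',(R.T@dw*100).round(2))
def dialR(ang): # tool pose with dial at ang (rad cw); tool z=-n, tool y across bar
    bar=np.cos(ang)*Sl-np.sin(ang)*Yh
    x=-bar; z=-Nn; return np.stack([x,np.cross(z,x),z],1)
def downR(yawdeg):
    a=np.radians(yawdeg);x=np.array([np.cos(a),np.sin(a),0]);z=np.array([0,0,-1.]);return np.stack([x,np.cross(z,x),z],1)
E
python3 - <<'E'
from h import *
for n in('top','scene'):
    D=dict(np.load(n+'0.npz'));P=cloud(D).reshape(-1,3);I=D['img'].reshape(-1,3)
    L=(P-A)@np.stack([Sl,Yh,Nn],1)
    near=(abs(L[:,0])<.055)&(abs(L[:,1])<.06)&(L[:,2]>-.02)&(L[:,2]<.08)
    pan=near&(np.hypot(L[:,0],L[:,1])>.036)
    g=L[pan]; a=np.linalg.lstsq(np.c_[g[:,:2],np.ones(len(g))],g[:,2],rcond=None)[0]; print(n,'panel plane',a.round(4))
    k=L[near]; 
    for lo,hi in((.004,.012),(.012,.02),(.02,.03),(.03,.04),(.04,.06)):
        j=k[(k[:,2]>lo)&(k[:,2]<hi)]
        if len(j): print(' n',lo,hi,len(j),j.min(0).round(3),j.max(0).round(3),j.mean(0).round(3))
    j=k[k[:,2]>k[:,2].max()-.008]; print('  top',cv2.minAreaRect(j[:,:2].astype(np.float32)),np.median(j[:,2]))
    hsv=cv2.cvtColor(D['img'],cv2.COLOR_RGB2HSV).reshape(-1,3)
    mm=(P[:,2]>.0)&(P[:,2]<.02)&(hsv[:,1]>70)&(hsv[:,0]<22)&(np.hypot(P[:,0]-.507,P[:,1]+.288)<.09)
    m=np.zeros((480,640),np.uint8);m.ravel()[mm]=1;m=cv2.morphologyEx(m,cv2.MORPH_OPEN,np.ones((5,5)))
    q=P[m.ravel()>0]; print(' mat',cv2.minEnclosingCircle(q[:,:2].astype(np.float32)),np.median(q[:,2]),len(q))
print('A',A,'n',Nn)
to([.44,.03,.22],dialR(.698))
E
```

```text
top panel plane [-0.002  -0.0078 -0.0007]
 n 0.004 0.012 69 [-0.039 -0.059  0.004] [0.055 0.055 0.012] [ 0.011 -0.004  0.006]
 n 0.012 0.02 227 [-0.023 -0.022  0.012] [0.027 0.026 0.02 ] [0.006 0.003 0.017]
 n 0.02 0.03 63 [-0.019 -0.019  0.02 ] [0.026 0.025 0.029] [0.008 0.002 0.023]
 n 0.03 0.04 78 [-0.015 -0.016  0.03 ] [0.022 0.02  0.04 ] [0.005 0.003 0.036]
 n 0.04 0.06 80 [-0.016 -0.014  0.04 ] [0.018 0.019 0.046] [0.003 0.001 0.042]
  top ((0.002102833241224289, 0.0028511900454759598), (0.01230734121054411, 0.04539413005113602), 49.0206298828125) 0.04152935181785926
 mat ((0.5083439946174622, -0.28902390599250793), 0.06522488594055176) 0.008490940075374596 2774
scene panel plane [ 0.0032 -0.0093 -0.0009]
 n 0.004 0.012 36 [-0.047 -0.051  0.004] [0.045 0.053 0.008] [-0.005  0.003  0.005]
 n 0.012 0.02 202 [-0.025 -0.021  0.013] [0.024 0.028 0.02 ] [0.001 0.009 0.017]
 n 0.02 0.03 57 [-0.021 -0.011  0.02 ] [0.022 0.026 0.03 ] [0.001 0.009 0.024]
 n 0.03 0.04 63 [-0.019 -0.015  0.03 ] [0.02  0.024 0.04 ] [-0.     0.008  0.036]
 n 0.04 0.06 83 [-0.019 -0.013  0.04 ] [0.018 0.022 0.045] [0.    0.005 0.042]
  top ((-0.0004419218748807907, 0.004439475014805794), (0.012715457938611507, 0.04558635130524635), 46.396705627441406) 0.041123861992955646
 mat ((0.5199370980262756, -0.2781672179698944), 0.061562541872262955) 0.00711462419672234 503
A [0.4967428  0.03434929 0.057     ] n [-0.5729159   0.02751912  0.81915204]
t 0.1 pos [ 0.2258 -0.5282  0.2305] q [-1.37  0.18  1.61 -0.    1.35 -0.21] F [0.  0.3 0.6] open 1.001 ff 0.0
rotvec deg (tool) [ -41.06    4.98 -110.04] norm 117.6 | shift cm in tool now [ 41.63 -42.92   1.13] | after turn [25.21 52.97 11.59]
```

send_rows([
  {"grip": 4,"tx": 2.31,"ty": -2.38,"tz": 0.06},
  {"grip": 4,"tx": 2.31,"ty": -2.38,"tz": 0.06},
  {"grip": 4,"tx": 2.31,"ty": -2.38,"tz": 0.06},
  {"grip": 4,"tx": 2.31,"ty": -2.38,"tz": 0.06},
  {"grip": 4,"tx": 2.31,"ty": -2.38,"tz": 0.06},
  {"grip": 4,"tx": 2.31,"ty": -2.38,"tz": 0.06},
  {"grip": 4,"tx": 2.31,"ty": -2.38,"tz": 0.06},
  {"grip": 4,"tx": 2.31,"ty": -2.38,"tz": 0.06},
  {"grip": 4,"tx": 2.31,"ty": -2.38,"tz": 0.06},
  {"grip": 4,"tx": 2.31,"ty": -2.38,"tz": 0.06},
  {"grip": 4,"tx": 2.31,"ty": -2.38,"tz": 0.06},
  {"grip": 4,"tx": 2.31,"ty": -2.38,"tz": 0.06},
  {"grip": 4,"tx": 2.31,"ty": -2.38,"tz": 0.06},
  {"grip": 4,"tx": 2.31,"ty": -2.38,"tz": 0.06},
  {"grip": 4,"tx": 2.31,"ty": -2.38,"tz": 0.06},
  {"grip": 4,"tx": 2.31,"ty": -2.38,"tz": 0.06},
  {"grip": 4,"tx": 2.31,"ty": -2.38,"tz": 0.06},
  {"grip": 4,"tx": 2.31,"ty": -2.38,"tz": 0.06},
])

```text
invalid input
```

send_rows([
  {"rx": -2.28,"ry": 0.28,"rz": -6.11},
  {"rx": -2.28,"ry": 0.28,"rz": -6.11},
  {"rx": -2.28,"ry": 0.28,"rz": -6.11},
  {"rx": -2.28,"ry": 0.28,"rz": -6.11},
  {"rx": -2.28,"ry": 0.28,"rz": -6.11},
  {"rx": -2.28,"ry": 0.28,"rz": -6.11},
  {"rx": -2.28,"ry": 0.28,"rz": -6.11},
  {"rx": -2.28,"ry": 0.28,"rz": -6.11},
  {"rx": -2.28,"ry": 0.28,"rz": -6.11},
  {"rx": -2.28,"ry": 0.28,"rz": -6.11},
  {"rx": -2.28,"ry": 0.28,"rz": -6.11},
  {"rx": -2.28,"ry": 0.28,"rz": -6.11},
  {"rx": -2.28,"ry": 0.28,"rz": -6.11},
  {"rx": -2.28,"ry": 0.28,"rz": -6.11},
  {"rx": -2.28,"ry": 0.28,"rz": -6.11},
  {"rx": -2.28,"ry": 0.28,"rz": -6.11},
  {"rx": -2.28,"ry": 0.28,"rz": -6.11},
  {"rx": -2.28,"ry": 0.28,"rz": -6.11},
])

```text
invalid input
```

```bash
cat >> h.py <<'E'
A=A+.001*Sl+.0035*Yh
E
python3 -c "
from h import *
R=dialR(.733)
to(A+Nn*.10,R); to(A+Nn*.0185,R)"
```

```text
t 0.1 pos [ 0.2258 -0.5282  0.2305] q [-1.37  0.18  1.61 -0.    1.35 -0.21] F [0.  0.3 0.6] open 1.001 ff 0.0
rotvec deg (tool) [ -40.73    5.66 -108.13] norm 115.7 | shift cm in tool now [ 42.08 -43.86   9.18] | after turn [31.19 49.75 18.18]
t 0.1 pos [ 0.2258 -0.5282  0.2305] q [-1.37  0.18  1.61 -0.    1.35 -0.21] F [0.  0.3 0.6] open 1.001 ff 0.0
rotvec deg (tool) [ -40.73    5.66 -108.13] norm 115.7 | shift cm in tool now [ 46.28 -41.81  15.85] | after turn [31.19 49.75 26.33]
```

The call probably needs all seven keys in every row, so I'll test with a full one.

send_rows([
  {"grip": 4,"tx": 2.31,"ty": -2.38,"tz": 0.06,"rx": 0,"ry": 0,"rz": 0},
  {"grip": 4,"tx": 2.31,"ty": -2.38,"tz": 0.06,"rx": 0,"ry": 0,"rz": 0},
  {"grip": 4,"tx": 2.31,"ty": -2.38,"tz": 0.06,"rx": 0,"ry": 0,"rz": 0},
  {"grip": 4,"tx": 2.31,"ty": -2.38,"tz": 0.06,"rx": 0,"ry": 0,"rz": 0},
  {"grip": 4,"tx": 2.31,"ty": -2.38,"tz": 0.06,"rx": 0,"ry": 0,"rz": 0},
  {"grip": 4,"tx": 2.31,"ty": -2.38,"tz": 0.06,"rx": 0,"ry": 0,"rz": 0},
  {"grip": 4,"tx": 2.31,"ty": -2.38,"tz": 0.06,"rx": 0,"ry": 0,"rz": 0},
  {"grip": 4,"tx": 2.31,"ty": -2.38,"tz": 0.06,"rx": 0,"ry": 0,"rz": 0},
  {"grip": 4,"tx": 2.31,"ty": -2.38,"tz": 0.06,"rx": 0,"ry": 0,"rz": 0},
  {"grip": 4,"tx": 2.31,"ty": -2.38,"tz": 0.06,"rx": 0,"ry": 0,"rz": 0},
  {"grip": 4,"tx": 2.31,"ty": -2.38,"tz": 0.06,"rx": 0,"ry": 0,"rz": 0},
  {"grip": 4,"tx": 2.31,"ty": -2.38,"tz": 0.06,"rx": 0,"ry": 0,"rz": 0},
  {"grip": 4,"tx": 2.31,"ty": -2.38,"tz": 0.06,"rx": 0,"ry": 0,"rz": 0},
  {"grip": 4,"tx": 2.31,"ty": -2.38,"tz": 0.06,"rx": 0,"ry": 0,"rz": 0},
  {"grip": 4,"tx": 2.31,"ty": -2.38,"tz": 0.06,"rx": 0,"ry": 0,"rz": 0},
  {"grip": 4,"tx": 2.31,"ty": -2.38,"tz": 0.06,"rx": 0,"ry": 0,"rz": 0},
  {"grip": 4,"tx": 2.31,"ty": -2.38,"tz": 0.06,"rx": 0,"ry": 0,"rz": 0},
  {"grip": 4,"tx": 2.31,"ty": -2.38,"tz": 0.06,"rx": 0,"ry": 0,"rz": 0},
])

```text
time_s: 1.6
tool_pos: [0.44, 0.0303, 0.2203]
eef_rot: [3.078, 0.63, -0.0]
ft_force: [0.9, -0.9, 0.6]
opening: 0.475
finger_force: 0.0
```

send_rows([
  {"grip": 4,"tx": 0,"ty": 0,"tz": 0,"rx": -2.4,"ry": 0.33,"rz": -6.36},
  {"grip": 4,"tx": 0,"ty": 0,"tz": 0,"rx": -2.4,"ry": 0.33,"rz": -6.36},
  {"grip": 4,"tx": 0,"ty": 0,"tz": 0,"rx": -2.4,"ry": 0.33,"rz": -6.36},
  {"grip": 4,"tx": 0,"ty": 0,"tz": 0,"rx": -2.4,"ry": 0.33,"rz": -6.36},
  {"grip": 4,"tx": 0,"ty": 0,"tz": 0,"rx": -2.4,"ry": 0.33,"rz": -6.36},
  {"grip": 4,"tx": 0,"ty": 0,"tz": 0,"rx": -2.4,"ry": 0.33,"rz": -6.36},
  {"grip": 4,"tx": 0,"ty": 0,"tz": 0,"rx": -2.4,"ry": 0.33,"rz": -6.36},
  {"grip": 4,"tx": 0,"ty": 0,"tz": 0,"rx": -2.4,"ry": 0.33,"rz": -6.36},
  {"grip": 4,"tx": 0,"ty": 0,"tz": 0,"rx": -2.4,"ry": 0.33,"rz": -6.36},
  {"grip": 4,"tx": 0,"ty": 0,"tz": 0,"rx": -2.4,"ry": 0.33,"rz": -6.36},
  {"grip": 4,"tx": 0,"ty": 0,"tz": 0,"rx": -2.4,"ry": 0.33,"rz": -6.36},
  {"grip": 4,"tx": 0,"ty": 0,"tz": 0,"rx": -2.4,"ry": 0.33,"rz": -6.36},
  {"grip": 4,"tx": 0,"ty": 0,"tz": 0,"rx": -2.4,"ry": 0.33,"rz": -6.36},
  {"grip": 4,"tx": 0,"ty": 0,"tz": 0,"rx": -2.4,"ry": 0.33,"rz": -6.36},
  {"grip": 4,"tx": 0,"ty": 0,"tz": 0,"rx": -2.4,"ry": 0.33,"rz": -6.36},
  {"grip": 4,"tx": 0,"ty": 0,"tz": 0,"rx": -2.4,"ry": 0.33,"rz": -6.36},
  {"grip": 4,"tx": 0,"ty": 0,"tz": 0,"rx": -2.4,"ry": 0.33,"rz": -6.36},
])

```text
time_s: 3.02
tool_pos: [0.4394, 0.029, 0.2199]
eef_rot: [1.014, 2.35, 0.266]
ft_force: [-0.5, 0.6, -0.8]
opening: 0.471
finger_force: 0.0
```

```bash
python3 -c "
from h import *
R=dialR(.733)
to(A+Nn*.06,R); to(A+Nn*.0185,R)"
```

```text
t 3.0167 pos [0.4394 0.029  0.2199] q [-0.31 -0.61  2.39  0.19  0.78 -1.16] F [-0.5  0.6 -0.8] open 0.471 ff 0.0
rotvec deg (tool) [-0.74  0.13 -1.73] norm 1.9 | shift cm in tool now [ 4.13 -2.18 10.63] | after turn [ 4.18 -2.2  10.61]
t 3.0167 pos [0.4394 0.029  0.2199] q [-0.31 -0.61  2.39  0.19  0.78 -1.16] F [-0.5  0.6 -0.8] open 0.471 ff 0.0
rotvec deg (tool) [-0.74  0.13 -1.73] norm 1.9 | shift cm in tool now [ 4.14 -2.13 14.78] | after turn [ 4.18 -2.2  14.76]
```

send_rows([
  {"grip": 4,"tx": 0.52,"ty": -0.27,"tz": 1.33,"rx": 0,"ry": 0,"rz": 0},
  {"grip": 4,"tx": 0.52,"ty": -0.27,"tz": 1.33,"rx": 0,"ry": 0,"rz": 0},
  {"grip": 4,"tx": 0.52,"ty": -0.27,"tz": 1.33,"rx": 0,"ry": 0,"rz": 0},
  {"grip": 4,"tx": 0.52,"ty": -0.27,"tz": 1.33,"rx": 0,"ry": 0,"rz": 0},
  {"grip": 4,"tx": 0.52,"ty": -0.27,"tz": 1.33,"rx": 0,"ry": 0,"rz": 0},
  {"grip": 4,"tx": 0.52,"ty": -0.27,"tz": 1.33,"rx": 0,"ry": 0,"rz": 0},
  {"grip": 4,"tx": 0.52,"ty": -0.27,"tz": 1.33,"rx": 0,"ry": 0,"rz": 0},
  {"grip": 4,"tx": 0.52,"ty": -0.27,"tz": 1.33,"rx": 0,"ry": 0,"rz": 0},
  {"grip": 4,"tx": 0,"ty": 0,"tz": 0,"rx": 0,"ry": 0,"rz": 0},
  {"grip": 4,"tx": 0,"ty": 0,"tz": 0,"rx": 0,"ry": 0,"rz": 0},
])

```text
time_s: 3.85
tool_pos: [0.4627, 0.0399, 0.1059]
eef_rot: [1.023, 2.351, 0.265]
ft_force: [0.6, 0.5, -0.9]
opening: 0.471
finger_force: 0.0
```

```bash
python3 -c "
from h import *
R=dialR(.733)
to(A+Nn*.0185,R)
x=[]
for n in ('scene','top'):
    d=env.get_image(n);np.savez(n+'1.npz',**d);i=d['img']
    c=i[190:330,250:400] if n=='scene' else i[200:340,230:380]
    x.append(cv2.resize(c,(400,373),interpolation=cv2.INTER_CUBIC))
cv2.imwrite('pics/c2.png',np.hstack(x)[...,::-1])"
```

```text
t 3.85 pos [0.4627 0.0399 0.1059] q [-0.24 -0.24  2.44  0.27  0.37 -1.21] F [ 0.6  0.5 -0.9] open 0.471 ff 0.0
rotvec deg (tool) [-0.93 -0.02 -2.05] norm 2.3 | shift cm in tool now [-0.1   0.1   4.12] | after turn [-0.1   0.03  4.12]
```

View pics/c2.png

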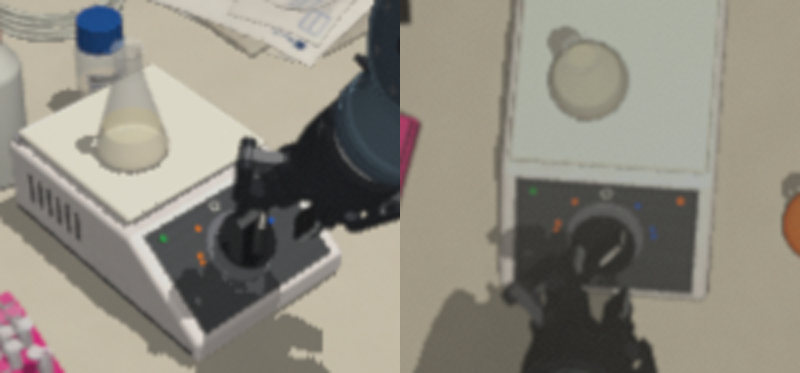

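The fingers straddle the bar: the dial is at about (250,235) in the left crop and (600,235) in the right. I'll go down and grip.

send_rows([
  {"grip": 4,"tx": -0.1,"ty": 0.05,"tz": 0.8,"rx": -0.93,"ry": 0,"rz": -2.05},
  {"grip": 4,"tx": 0,"ty": 0,"tz": 0.8,"rx": 0,"ry": 0,"rz": 0},
  {"grip": 4,"tx": 0,"ty": 0,"tz": 0.8,"rx": 0,"ry": 0,"rz": 0},
  {"grip": 4,"tx": 0,"ty": 0,"tz": 0.8,"rx": 0,"ry": 0,"rz": 0},
  {"grip": 4,"tx": 0,"ty": 0,"tz": 0.8,"rx": 0,"ry": 0,"rz": 0},
  {"grip": 0.5,"tx": 0,"ty": 0,"tz": 0,"rx": 0,"ry": 0,"rz": 0},
  {"grip": 0.5,"tx": 0,"ty": 0,"tz": 0,"rx": 0,"ry": 0,"rz": 0},
  {"grip": 0.5,"tx": 0,"ty": 0,"tz": 0,"rx": 0,"ry": 0,"rz": 0},
  {"grip": 0.5,"tx": 0,"ty": 0,"tz": 0,"rx": 0,"ry": 0,"rz": 0},
  {"grip": 0.5,"tx": 0,"ty": 0,"tz": 0,"rx": 0,"ry": 0,"rz": 0},
  {"grip": 0.5,"tx": 0,"ty": 0,"tz": 0,"rx": 0,"ry": 0,"rz": 0},
  {"grip": 0.5,"tx": 0,"ty": 0,"tz": 0,"rx": 0,"ry": 0,"rz": 0},
  {"grip": 0.5,"tx": 0,"ty": 0,"tz": 0,"rx": 0,"ry": 0,"rz": 0},
], grip_force=40)

```text
time_s: 5.03
tool_pos: [0.4866, 0.0366, 0.0749]
eef_rot: [0.972, 2.357, 0.268]
ft_force: [-9.3, -15.3, 0.1]
opening: 0.13
finger_force: 40.4
```

```bash
python3 -c "
from h import *
to(A+Nn*.0085,dialR(.733)); o=env.observe(); print(o['ft_torque'].round(2),'F along n',o['ft_force']@Nn)"
```

```text
t 5.0333 pos [0.4866 0.0366 0.0749] q [-0.24 -0.08  2.4   0.48  0.24 -1.47] F [ -9.3 -15.3   0.1] open 0.13 ff 40.443406105041504
rotvec deg (tool) [-0.02  0.25 -0.  ] norm 0.3 | shift cm in tool now [0.19 0.08 1.21] | after turn [0.18 0.08 1.21]
[-2.06  1.62 -1.54] F along n 5.014821184782708
```

send_rows([
  {"grip": 0.5,"tx": 0,"ty": -0.1,"tz": 0.2,"rx": 0,"ry": 0,"rz": 0},
  {"grip": 0.5,"tx": 0,"ty": 0,"tz": 0.2,"rx": 0,"ry": 0,"rz": 0},
  {"grip": 0.5,"tx": 0,"ty": 0,"tz": 0.2,"rx": 0,"ry": 0,"rz": 0},
  {"grip": 0.5,"tx": 0,"ty": 0,"tz": 0.2,"rx": 0,"ry": 0,"rz": 0},
  {"grip": 0.5,"tx": 0,"ty": 0,"tz": 0.15,"rx": 0,"ry": 0,"rz": 0},
  {"grip": 0.5,"tx": 0,"ty": 0,"tz": 0,"rx": 0,"ry": 0,"rz": 0},
  {"grip": 0.5,"tx": 0,"ty": 0,"tz": 0,"rx": 0,"ry": 0,"rz": 0},
])

```text
time_s: 5.62
tool_pos: [0.4918, 0.0359, 0.0672]
eef_rot: [0.971, 2.356, 0.269]
ft_force: [-10.4, -10.5, 5.4]
opening: 0.13
finger_force: 40.9
```

```bash
cat >> h.py <<'E'
def st():
    o=env.observe();R=Ro.from_rotvec(o['eef_rot']).as_matrix();L=np.stack([Sl,Yh,Nn],1)
    x=R[:,0]@L; print('t',o['time_s'],'TCP panel mm',((o['tool_pos']-A)@L*1000).round(1),'tool angle',np.degrees(np.arctan2(x[1],-x[0])).round(1),'tilt',np.degrees(np.arccos(-R[:,2]@Nn)).round(2),'Ftool',(o['ft_force']@R).round(1),'Mtool',(o['ft_torque']@R).round(2),'open',round(float(o['opening']),3),'ff',round(float(o['finger_force']),1),'q',o['q'].round(2))
E
python3 -c "
from h import *
st()"
```

```text
t 5.6167 TCP panel mm [ 0.7 -2.2 11.2] tool angle 42.0 tilt 0.26 Ftool [ -3.6 -11.5 -10.1] Mtool [ 2.37 -0.39 -0.04] open 0.13 ff 40.9 q [-0.24 -0.04  2.39  0.54  0.21 -1.53]
```

send_rows([
  {"grip": 0.5,"tx": 0,"ty": -0.2,"tz": 0,"rx": 0,"ry": 0,"rz": 0},
  {"grip": 0.5,"tx": 0,"ty": 0,"tz": 0,"rx": 0,"ry": 0,"rz": -5},
  {"grip": 0.5,"tx": 0,"ty": 0,"tz": 0,"rx": 0,"ry": 0,"rz": -5},
  {"grip": 0.5,"tx": 0,"ty": 0,"tz": 0,"rx": 0,"ry": 0,"rz": -5},
  {"grip": 0.5,"tx": 0,"ty": 0,"tz": 0,"rx": 0,"ry": 0,"rz": -5},
  {"grip": 0.5,"tx": 0,"ty": 0,"tz": 0,"rx": 0,"ry": 0,"rz": 0},
  {"grip": 0.5,"tx": 0,"ty": 0,"tz": 0,"rx": 0,"ry": 0,"rz": 0},
])

```text
time_s: 6.2
tool_pos: [0.4915, 0.0358, 0.0674]
eef_rot: [0.541, 2.473, 0.134]
ft_force: [-6.4, 0.7, 7.0]
opening: 0.131
finger_force: 40.8
```

```bash
python3 -c "
from h import *
st()"
```

```text
t 6.2 TCP panel mm [ 0.6 -2.3 11.5] tool angle 21.9 tilt 0.28 Ftool [ 1.2 -0.1 -9.4] Mtool [ 0.03  0.51 -0.03] open 0.131 ff 40.8 q [-0.24 -0.04  2.39  0.56  0.21 -1.9 ]
```

send_rows([
  {"grip": 0.5,"tx": 0,"ty": 0,"tz": 0.03,"rx": 0,"ry": 0,"rz": -5.5},
  {"grip": 0.5,"tx": 0,"ty": 0,"tz": 0,"rx": 0,"ry": 0,"rz": -5.5},
  {"grip": 0.5,"tx": 0,"ty": 0,"tz": 0,"rx": 0,"ry": 0,"rz": -5.5},
  {"grip": 0.5,"tx": 0,"ty": 0,"tz": 0,"rx": 0,"ry": 0,"rz": -5.5},
  {"grip": 0.5,"tx": 0,"ty": 0,"tz": 0,"rx": 0,"ry": 0,"rz": 0},
  {"grip": 0.5,"tx": 0,"ty": 0,"tz": 0,"rx": 0,"ry": 0,"rz": 0},
])

```text
time_s: 6.7
tool_pos: [0.4917, 0.0362, 0.0672]
eef_rot: [0.058, 2.526, -0.019]
ft_force: [-4.2, 4.9, 7.5]
opening: 0.132
finger_force: 40.8
```

```bash
python3 -c "
from h import *
st()"
```

```text
t 6.7 TCP panel mm [ 0.6 -1.9 11.3] tool angle -0.1 tilt 0.27 Ftool [-0.7  4.7 -8.6] Mtool [-0.69  0.4  -0.01] open 0.132 ff 40.8 q [-0.24 -0.04  2.39  0.56  0.21 -2.29]
```

send_rows([
  {"grip": 0.5,"tx": 0,"ty": 0,"tz": -0.3,"rx": 0,"ry": 0,"rz": 0},
  {"grip": 0.5,"tx": 0,"ty": 0,"tz": -0.3,"rx": 0,"ry": 0,"rz": 0},
  {"grip": 0.5,"tx": 0,"ty": 0,"tz": -0.3,"rx": 0,"ry": 0,"rz": 0},
  {"grip": 4,"tx": 0,"ty": 0,"tz": 0,"rx": 0,"ry": 0,"rz": 0},
  {"grip": 4,"tx": 0,"ty": 0,"tz": 0,"rx": 0,"ry": 0,"rz": 0},
  {"grip": 4,"tx": 0,"ty": 0,"tz": 0,"rx": 0,"ry": 0,"rz": 0},
  {"grip": 4,"tx": 0,"ty": 0,"tz": -1,"rx": 0,"ry": 0,"rz": 0},
  {"grip": 4,"tx": 0,"ty": 0,"tz": -2,"rx": 0,"ry": 0,"rz": 0},
  {"grip": 4,"tx": 0,"ty": 0,"tz": -3,"rx": 0,"ry": 0,"rz": 0},
  {"grip": 4,"tx": 0,"ty": 0,"tz": -3,"rx": 0,"ry": 0,"rz": 0},
  {"grip": 4,"tx": 0,"ty": 0,"tz": -3,"rx": 0,"ry": 0,"rz": 0},
  {"grip": 6,"tx": 0,"ty": 0,"tz": -3,"rx": 0,"ry": 0,"rz": 0},
])

```text
time_s: 7.7
tool_pos: [0.3986, 0.0401, 0.1961]
eef_rot: [0.061, 2.528, -0.021]
ft_force: [0.2, -1.0, 0.0]
opening: 0.592
finger_force: 0.0
```

```bash
python3 - <<'E'
from h import *
st()
x=[]
for n in('top','scene'):
    D=env.get_image(n);P=cloud(D).reshape(-1,3);i=D['img']
    L=(P-A)@np.stack([Sl,Yh,Nn],1)
    k=L[(abs(L[:,0])<.04)&(abs(L[:,1])<.04)&(L[:,2]>.034)&(L[:,2]<.055)]
    if len(k)>5: print(n,cv2.minAreaRect(k[:,:2].astype(np.float32)),np.median(k[:,2]),len(k))
    c=i[190:330,250:400] if n=='scene' else i[200:340,230:380]
    x.append(cv2.resize(c,(400,373),interpolation=cv2.INTER_CUBIC))
cv2.imwrite('pics/c3.png',np.hstack(x)[...,::-1])
# flask grasp: TCP 19 mm below grasp height; options of yaw
for y in (180,135,90): to([.610,.049,.30],downR(y))
E
```

```text
t 7.7 TCP panel mm [ -1.7  -2.4 170.4] tool angle -0.0 tilt 0.12 Ftool [-0.2 -1.   0.1] Mtool [0.04 0.22 0.01] open 0.592 ff 0.0 q [-0.34 -0.77  2.51  0.22  0.82 -1.96]
top ((0.0015568193048238754, -0.001810399815440178), (0.047914206981658936, 0.011619284749031067), 1.0905563831329346) 0.04132771461169461 127
scene ((-0.0008278321474790573, 0.0004508253186941147), (0.04584180936217308, 0.013393158093094826), 2.111701011657715) 0.040709419422408785 135
t 7.8 pos [0.402  0.0391 0.2039] q [-0.34 -0.79  2.51  0.23  0.82 -1.96] F [0.5 1.  0.7] open 0.704 ff 0.0
rotvec deg (tool) [-1.2  36.14 -2.58] norm 36.3 | shift cm in tool now [-22.41   1.94   4.46] | after turn [-20.8    0.99  -9.61]
t 7.8 pos [0.402  0.0391 0.2039] q [-0.34 -0.79  2.51  0.23  0.82 -1.96] F [0.5 1.  0.7] open 0.704 ff 0.0
rotvec deg (tool) [13.01 34.61 40.89] norm 55.1 | shift cm in tool now [-22.41   1.94   4.46] | after turn [-14.01  15.41  -9.61]
t 7.8 pos [0.402  0.0391 0.2039] q [-0.34 -0.79  2.51  0.23  0.82 -1.96] F [0.5 1.  0.7] open 0.704 ff 0.0
rotvec deg (tool) [27.19 29.06 84.18] norm 93.1 | shift cm in tool now [-22.41   1.94   4.46] | after turn [ 0.99 20.8  -9.61]
```

View pics/c3.png

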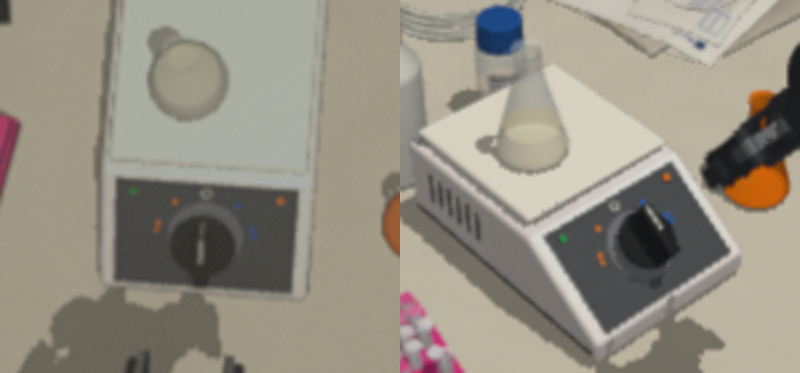

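The dial bar now points straight up the slope at (200,245) in the top crop and at the white ring in the scene crop. Its top is at 41 mm, so it's fully out, and the flask is still on the plate. Next is the flask.

send_rows([
  {"grip": 7,"tx": 0,"ty": 0,"tz": -2,"rx": -0.2,"ry": 6,"rz": -0.4},
  {"grip": 7,"tx": 0,"ty": 0,"tz": -2,"rx": -0.2,"ry": 6,"rz": -0.4},
  {"grip": 7,"tx": 0,"ty": 0,"tz": -2,"rx": -0.2,"ry": 6,"rz": -0.4},
  {"grip": 7,"tx": 0,"ty": 0,"tz": -2,"rx": -0.2,"ry": 6,"rz": -0.4},
  {"grip": 7,"tx": 0,"ty": 0,"tz": 0,"rx": -0.2,"ry": 6,"rz": -0.4},
  {"grip": 7,"tx": 0,"ty": 0,"tz": 0,"rx": -0.2,"ry": 6,"rz": -0.4},
  {"grip": 7,"tx": 0,"ty": 0,"tz": 0,"rx": 0,"ry": 0,"rz": 0},
  {"grip": 7,"tx": 0,"ty": 0,"tz": 0,"rx": 0,"ry": 0,"rz": 0},
])

```text
time_s: 8.47
tool_pos: [0.3652, 0.0415, 0.265]
eef_rot: [-0.004, -3.123, -0.013]
ft_force: [0.1, 0.7, 0.3]
opening: 0.819
finger_force: 0.0
```

```bash
python3 -c "
from h import *
to([.610,.049,.28],downR(180))"
```

```text
t 8.4667 pos [0.3652 0.0415 0.265 ] q [-0.22 -0.34  2.03  0.    1.48 -1.79] F [0.1 0.7 0.3] open 0.819 ff 0.0
rotvec deg (tool) [ 0.47 -1.04 -0.13] norm 1.1 | shift cm in tool now [-24.45   0.82  -1.93] | after turn [-24.48   0.75  -1.5 ]
```

send_rows([
  {"grip": 7,"tx": 0,"ty": 0,"tz": 0,"rx": 0.47,"ry": -1.04,"rz": -0.13},
  {"grip": 7,"tx": -2.45,"ty": 0.075,"tz": -0.15,"rx": 0,"ry": 0,"rz": 0},
  {"grip": 7,"tx": -2.45,"ty": 0.075,"tz": -0.15,"rx": 0,"ry": 0,"rz": 0},
  {"grip": 7,"tx": -2.45,"ty": 0.075,"tz": -0.15,"rx": 0,"ry": 0,"rz": 0},
  {"grip": 7,"tx": -2.45,"ty": 0.075,"tz": -0.15,"rx": 0,"ry": 0,"rz": 0},
  {"grip": 7,"tx": -2.45,"ty": 0.075,"tz": -0.15,"rx": 0,"ry": 0,"rz": 0},
  {"grip": 7,"tx": -2.45,"ty": 0.075,"tz": -0.15,"rx": 0,"ry": 0,"rz": 0},
  {"grip": 7,"tx": -2.45,"ty": 0.075,"tz": -0.15,"rx": 0,"ry": 0,"rz": 0},
  {"grip": 7,"tx": -2.45,"ty": 0.075,"tz": -0.15,"rx": 0,"ry": 0,"rz": 0},
  {"grip": 7,"tx": -2.45,"ty": 0.075,"tz": -0.15,"rx": 0,"ry": 0,"rz": 0},
  {"grip": 7,"tx": -2.45,"ty": 0.075,"tz": -0.15,"rx": 0,"ry": 0,"rz": 0},
  {"grip": 7,"tx": 0,"ty": 0,"tz": 0,"rx": 0,"ry": 0,"rz": 0},
  {"grip": 7,"tx": 0,"ty": 0,"tz": 0,"rx": 0,"ry": 0,"rz": 0},
])

```text
time_s: 9.55
tool_pos: [0.6095, 0.0489, 0.2837]
eef_rot: [0.001, 3.136, -0.002]
ft_force: [-0.3, -0.5, -0.6]
opening: 0.819
finger_force: 0.0
```

```bash
python3 -c "
from h import *
to([.610,.049,.17],downR(180))
D=env.get_image('scene');P=cloud(D).reshape(-1,3)
g=P[(P[:,2]>.17)&(P[:,2]<.205)&(np.hypot(P[:,0]-.61,P[:,1]-.049)<.03)]
if len(g): print(len(g),g.min(0),g.max(0))"
```

```text
t 9.55 pos [0.6095 0.0489 0.2837] q [-0.11  0.22  1.46 -0.    1.46 -1.68] F [-0.3 -0.5 -0.6] open 0.819 ff 0.0
rotvec deg (tool) [-0.08  0.34 -0.02] norm 0.4 | shift cm in tool now [ 0.02  0.03 11.37] | after turn [-5.000e-02  1.000e-02  1.137e+01]
211 [0.59481226 0.03351662 0.1700639 ] [0.62338809 0.06363142 0.20352768]
```

send_rows([
  {"grip": 7,"tx": 0,"ty": 0,"tz": 2.5,"rx": 0,"ry": 0.3,"rz": 0},
  {"grip": 7,"tx": 0,"ty": 0,"tz": 2.5,"rx": 0,"ry": 0,"rz": 0},
  {"grip": 7,"tx": 0,"ty": 0,"tz": 2.5,"rx": 0,"ry": 0,"rz": 0},
  {"grip": 7,"tx": 0,"ty": 0,"tz": 2.0,"rx": 0,"ry": 0,"rz": 0},
  {"grip": 7,"tx": 0,"ty": 0,"tz": 1.2,"rx": 0,"ry": 0,"rz": 0},
  {"grip": 7,"tx": 0,"ty": 0,"tz": 0.7,"rx": 0,"ry": 0,"rz": 0},
  {"grip": 4,"tx": 0,"ty": 0,"tz": 0,"rx": 0,"ry": 0,"rz": 0},
  {"grip": 4,"tx": 0,"ty": 0,"tz": 0,"rx": 0,"ry": 0,"rz": 0},
  {"grip": 4,"tx": 0,"ty": 0,"tz": 0,"rx": 0,"ry": 0,"rz": 0},
  {"grip": 3,"tx": 0,"ty": 0,"tz": 0,"rx": 0,"ry": 0,"rz": 0},
  {"grip": 2,"tx": 0,"ty": 0,"tz": 0,"rx": 0,"ry": 0,"rz": 0},
  {"grip": 2,"tx": 0,"ty": 0,"tz": 0,"rx": 0,"ry": 0,"rz": 0},
  {"grip": 2,"tx": 0,"ty": 0,"tz": 0,"rx": 0,"ry": 0,"rz": 0},
  {"grip": 2,"tx": 0,"ty": 0,"tz": 0,"rx": 0,"ry": 0,"rz": 0},
], grip_force=25)

```text
time_s: 10.77
tool_pos: [0.6109, 0.0483, 0.1705]
eef_rot: [0.001, 3.14, -0.003]
ft_force: [-0.7, -1.9, 5.6]
opening: 0.298
finger_force: 25.1
```

send_rows([
  {"grip": 2,"tx": 0,"ty": 0,"tz": -0.3,"rx": 0,"ry": 0,"rz": 0},
  {"grip": 2,"tx": 0,"ty": 0,"tz": -0.7,"rx": 0,"ry": 0,"rz": 0},
  {"grip": 2,"tx": 0,"ty": 0,"tz": -1,"rx": 0,"ry": 0,"rz": 0},
  {"grip": 2,"tx": 0,"ty": 0,"tz": 0,"rx": 0,"ry": 0,"rz": 0},
])

```text
time_s: 11.1
tool_pos: [0.611, 0.0488, 0.1913]
eef_rot: [0.0, 3.14, -0.002]
ft_force: [0.2, -0.6, -1.1]
opening: 0.305
finger_force: 24.5
```

```bash
python3 -c "
from h import *
to([.508,-.289,.17],downR(180))
D=env.get_image('scene');P=cloud(D).reshape(-1,3);cv2.imwrite('pics/c4.png',cv2.resize(D['img'][160:340,230:470],(800,600))[...,::-1])
hsv=cv2.cvtColor(D['img'],cv2.COLOR_RGB2HSV).reshape(-1,3)
f=P[(np.hypot(P[:,0]-.61,P[:,1]-.049)<.045)&(P[:,2]>.105)&(P[:,2]<.16)]; print(f.min(0),f.max(0))"
```

```text
t 11.1 pos [0.611  0.0488 0.1913] q [-0.11  0.3   1.55 -0.    1.29 -1.68] F [ 0.2 -0.6 -1.1] open 0.305 ff 24.54060706758355
rotvec deg (tool) [-0.08  0.08 -0.02] norm 0.1 | shift cm in tool now [ 10.29 -33.78   2.17] | after turn [ 10.3  -33.78   2.13]
[0.57827535 0.02507399 0.11900227] [0.63055888 0.08131382 0.15988757]
```

View pics/c4.png

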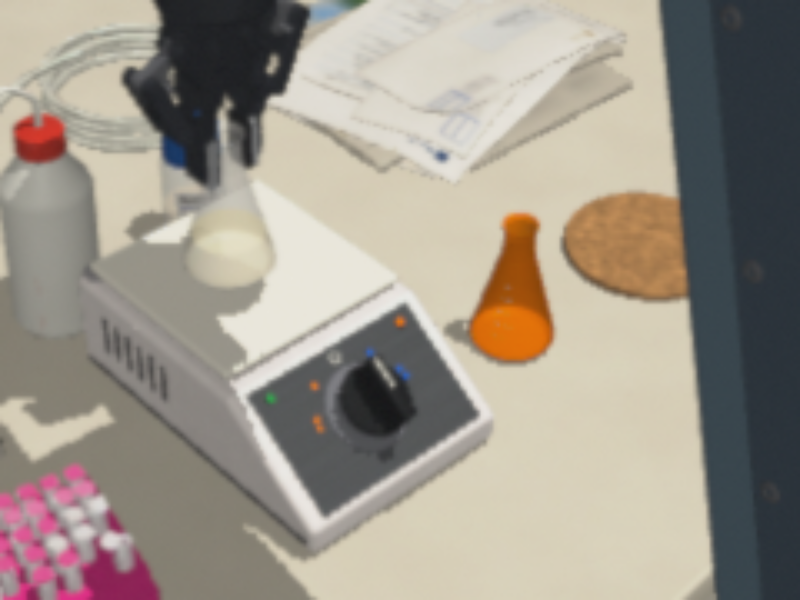

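The flask is held clear of the plate (foot at about (230,265)). The orange look-alike at (512,290) lies beside the path and is lower than the carry height. I'll carry over to the mat.

send_rows([
  {"grip": 2,"tx": 0,"ty": 0,"tz": -1.2,"rx": 0,"ry": 0,"rz": 0},
  {"grip": 2,"tx": 0,"ty": 0,"tz": -2,"rx": 0,"ry": 0,"rz": 0},
  {"grip": 2,"tx": 0,"ty": 0,"tz": -1.2,"rx": 0,"ry": 0,"rz": 0},
  {"grip": 2,"tx": 0.35,"ty": -1.2,"tz": 0,"rx": 0,"ry": 0,"rz": 0},
  {"grip": 2,"tx": 0.75,"ty": -2.4,"tz": 0,"rx": 0,"ry": 0,"rz": 0},
  {"grip": 2,"tx": 0.75,"ty": -2.4,"tz": 0,"rx": 0,"ry": 0,"rz": 0},
  {"grip": 2,"tx": 0.75,"ty": -2.4,"tz": 0,"rx": 0,"ry": 0,"rz": 0},
  {"grip": 2,"tx": 0.75,"ty": -2.4,"tz": 0,"rx": 0,"ry": 0,"rz": 0},
  {"grip": 2,"tx": 0.75,"ty": -2.4,"tz": 0,"rx": 0,"ry": 0,"rz": 0},
  {"grip": 2,"tx": 0.75,"ty": -2.4,"tz": 0,"rx": 0,"ry": 0,"rz": 0},
  {"grip": 2,"tx": 0.75,"ty": -2.4,"tz": 0,"rx": 0,"ry": 0,"rz": 0},
  {"grip": 2,"tx": 0.75,"ty": -2.4,"tz": 0,"rx": 0,"ry": 0,"rz": 0},
  {"grip": 2,"tx": 0.75,"ty": -2.4,"tz": 0,"rx": 0,"ry": 0,"rz": 0},
  {"grip": 2,"tx": 0.75,"ty": -2.4,"tz": 0,"rx": 0,"ry": 0,"rz": 0},
  {"grip": 2,"tx": 0.75,"ty": -2.4,"tz": 0,"rx": 0,"ry": 0,"rz": 0},
  {"grip": 2,"tx": 0.75,"ty": -2.4,"tz": 0,"rx": 0,"ry": 0,"rz": 0},
  {"grip": 2,"tx": 0.75,"ty": -2.4,"tz": 0,"rx": 0,"ry": 0,"rz": 0},
  {"grip": 2,"tx": 0.2,"ty": -1.3,"tz": 0,"rx": 0,"ry": 0,"rz": 0},
  {"grip": 2,"tx": 0,"ty": 0,"tz": 0,"rx": 0,"ry": 0,"rz": 0},
  {"grip": 2,"tx": 0,"ty": 0,"tz": 0,"rx": 0,"ry": 0,"rz": 0},
])

```text
time_s: 12.82
tool_pos: [0.5063, -0.2885, 0.2331]
eef_rot: [-0.003, -3.14, 0.001]
ft_force: [-0.5, 0.3, -1.3]
opening: 0.3
finger_force: 24.8
```

```bash
python3 -c "
from h import *
to([.508,-.289,.0815],downR(180))
D=env.get_image('top');P=cloud(D).reshape(-1,3)
# flask body relative height check
f=P[(np.hypot(P[:,0]-.508,P[:,1]+.289)<.045)&(P[:,2]>.05)&(P[:,2]<.3)]; print(len(f),f.min(0),f.max(0))
cv2.imwrite('pics/c5.png',cv2.resize(D['img'][200:400,370:570],(600,600))[...,::-1])"
```

```text
t 12.8167 pos [ 0.5063 -0.2885  0.2331] q [-0.72  0.2   1.58 -0.    1.36 -2.29] F [-0.5  0.3 -1.3] open 0.3 ff 24.768376607814844
rotvec deg (tool) [-0.02 -0.11 -0.12] norm 0.2 | shift cm in tool now [-0.2  -0.04 15.16] | after turn [-0.17 -0.05 15.16]
251 [ 0.47636854 -0.31548606  0.16584504] [ 0.49867928 -0.26374511  0.29995214]
```

View pics/c5.png

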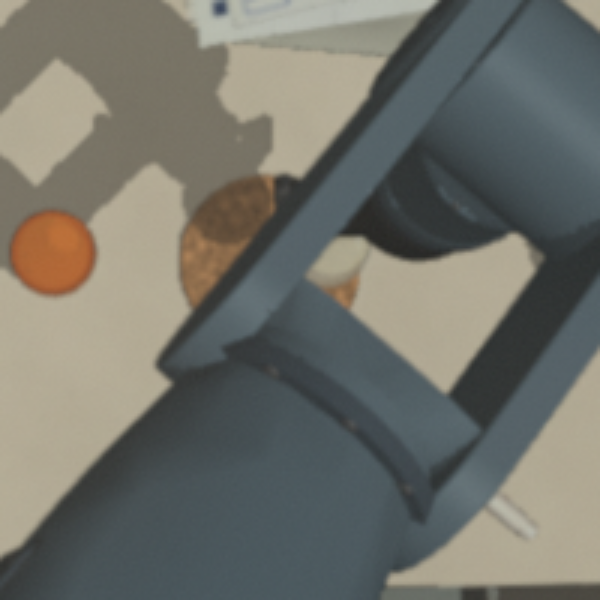

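The arm hides most of the flask, with only part of its foot visible at (340,265) above the mat. The pose numbers are good, so I'll lower it.

send_rows([
  {"grip": 2,"tx": -0.15,"ty": -0.05,"tz": 1.5,"rx": 0,"ry": 0,"rz": 0},
  {"grip": 2,"tx": 0,"ty": 0,"tz": 2,"rx": 0,"ry": 0,"rz": 0},
  {"grip": 2,"tx": 0,"ty": 0,"tz": 2,"rx": 0,"ry": 0,"rz": 0},
  {"grip": 2,"tx": 0,"ty": 0,"tz": 2,"rx": 0,"ry": 0,"rz": 0},
  {"grip": 2,"tx": 0,"ty": 0,"tz": 2,"rx": 0,"ry": 0,"rz": 0},
  {"grip": 2,"tx": 0,"ty": 0,"tz": 2,"rx": 0,"ry": 0,"rz": 0},
  {"grip": 2,"tx": 0,"ty": 0,"tz": 1.6,"rx": 0,"ry": 0,"rz": 0},
  {"grip": 2,"tx": 0,"ty": 0,"tz": 0.9,"rx": 0,"ry": 0,"rz": 0},
  {"grip": 2,"tx": 0,"ty": 0,"tz": 0.5,"rx": 0,"ry": 0,"rz": 0},
  {"grip": 2,"tx": 0,"ty": 0,"tz": 0.2,"rx": 0,"ry": 0,"rz": 0},
  {"grip": 2,"tx": 0,"ty": 0,"tz": 0.2,"rx": 0,"ry": 0,"rz": 0},
  {"grip": 2,"tx": 0,"ty": 0,"tz": 0,"rx": 0,"ry": 0,"rz": 0},
  {"grip": 2,"tx": 0,"ty": 0,"tz": 0,"rx": 0,"ry": 0,"rz": 0},
])

```text
time_s: 13.95
tool_pos: [0.5086, -0.2892, 0.0855]
eef_rot: [-0.001, -3.141, 0.004]
ft_force: [-0.3, -0.0, -1.5]
opening: 0.299
finger_force: 24.8
```

Not in contact yet, with about 4 mm to go.

send_rows([
  {"grip": 2,"tx": 0,"ty": 0,"tz": 0.15,"rx": 0,"ry": 0,"rz": 0},
  {"grip": 2,"tx": 0,"ty": 0,"tz": 0.15,"rx": 0,"ry": 0,"rz": 0},
  {"grip": 2,"tx": 0,"ty": 0,"tz": 0.05,"rx": 0,"ry": 0,"rz": 0},
  {"grip": 2,"tx": 0,"ty": 0,"tz": 0,"rx": 0,"ry": 0,"rz": 0},
  {"grip": 2,"tx": 0,"ty": 0,"tz": 0,"rx": 0,"ry": 0,"rz": 0},
])

```text
time_s: 14.37
tool_pos: [0.5083, -0.2892, 0.0815]
eef_rot: [-0.001, -3.141, 0.003]
ft_force: [-0.6, -0.6, 2.7]
opening: 0.303
finger_force: 25.0
```

Contact: the force rose from -1.5 to +2.7 N at the expected height. I'll open and rise.

send_rows([
  {"grip": 3.5,"tx": 0,"ty": 0,"tz": 0,"rx": 0,"ry": 0,"rz": 0},
  {"grip": 5,"tx": 0,"ty": 0,"tz": 0,"rx": 0,"ry": 0,"rz": 0},
  {"grip": 7,"tx": 0,"ty": 0,"tz": 0,"rx": 0,"ry": 0,"rz": 0},
  {"grip": 7,"tx": 0,"ty": 0,"tz": 0,"rx": 0,"ry": 0,"rz": 0},
  {"grip": 7,"tx": 0,"ty": 0,"tz": 0,"rx": 0,"ry": 0,"rz": 0},
  {"grip": 7,"tx": 0,"ty": 0,"tz": -1,"rx": 0,"ry": 0,"rz": 0},
  {"grip": 7,"tx": 0,"ty": 0,"tz": -2,"rx": 0,"ry": 0,"rz": 0},
  {"grip": 7,"tx": 0,"ty": 0,"tz": -3,"rx": 0,"ry": 0,"rz": 0},
  {"grip": 7,"tx": 0,"ty": 0,"tz": -3,"rx": 0,"ry": 0,"rz": 0},
  {"grip": 7,"tx": 0,"ty": 0,"tz": -3,"rx": 0,"ry": 0,"rz": 0},
  {"grip": 7,"tx": 0,"ty": 0,"tz": -3,"rx": 0,"ry": 0,"rz": 0},
  {"grip": 7,"tx": 2.5,"ty": 0,"tz": 0,"rx": 0,"ry": 0,"rz": 0},
  {"grip": 7,"tx": 2.5,"ty": -2.5,"tz": 0,"rx": 0,"ry": 0,"rz": 0},
  {"grip": 7,"tx": 2.5,"ty": -2.5,"tz": 0,"rx": 0,"ry": 0,"rz": 0},
  {"grip": 7,"tx": 2.5,"ty": -2.5,"tz": 0,"rx": 0,"ry": 0,"rz": 0},
  {"grip": 7,"tx": 0,"ty": -2.5,"tz": 0,"rx": 0,"ry": 0,"rz": 0},
  {"grip": 7,"tx": 0,"ty": -2.5,"tz": 0,"rx": 0,"ry": 0,"rz": 0},
  {"grip": 7,"tx": 0,"ty": 0,"tz": 0,"rx": 0,"ry": 0,"rz": 0},
  {"grip": 7,"tx": 0,"ty": 0,"tz": 0,"rx": 0,"ry": 0,"rz": 0},
])

```text
time_s: 15.95
tool_pos: [0.4078, -0.4146, 0.2318]
eef_rot: [-0.004, -3.14, 0.002]
ft_force: [-0.7, -0.2, -1.1]
opening: 0.816
finger_force: 0.0
```

```bash
python3 - <<'E'
from h import *
st()
for n in('top','scene'):
    D=env.get_image(n);P=cloud(D).reshape(-1,3)
    for lo,hi in((.02,.04),(.08,.113)):
        f=P[(np.hypot(P[:,0]-.508,P[:,1]+.289)<.05)&(P[:,2]>lo)&(P[:,2]<hi)]
        if len(f)>3: print(n,lo,len(f),f.min(0).round(3),f.max(0).round(3),((f.min(0)+f.max(0))/2).round(3))
    L=(P-A)@np.stack([Sl,Yh,Nn],1)
    k=L[(abs(L[:,0])<.04)&(abs(L[:,1])<.04)&(L[:,2]>.034)&(L[:,2]<.055)]
    if len(k)>5: print('dial',cv2.minAreaRect(k[:,:2].astype(np.float32)),np.median(k[:,2]))
    if n=='top': cv2.imwrite('pics/c6.png',D['img'][...,::-1])
E
```

```text
t 15.95 TCP panel mm [  44.2 -456.2  181.8] tool angle -3.2 tilt 35.07 Ftool [ 0.7 -0.2  1.1] Mtool [-0.02 -0.03 -0.02] open 0.816 ff 0.0 q [-1.    0.19  1.59 -0.    1.36 -2.56]
top 0.02 237 [ 0.478 -0.317  0.02 ] [ 0.54  -0.258  0.04 ] [ 0.509 -0.288  0.03 ]
top 0.08 136 [ 0.495 -0.302  0.08 ] [ 0.524 -0.274  0.113] [ 0.509 -0.288  0.097]
dial ((0.0015730001032352448, -0.0018836790695786476), (0.047692131251096725, 0.011866175569593906), 1.191108226776123) 0.04134652220618619
scene 0.02 48 [ 0.503 -0.278  0.02 ] [ 0.532 -0.256  0.04 ] [ 0.517 -0.267  0.03 ]
dial ((-0.0009685158729553223, 0.0008538607507944107), (0.014148309826850891, 0.04548463225364685), 88.57447814941406) 0.040781586274528124
```

View pics/c6.png

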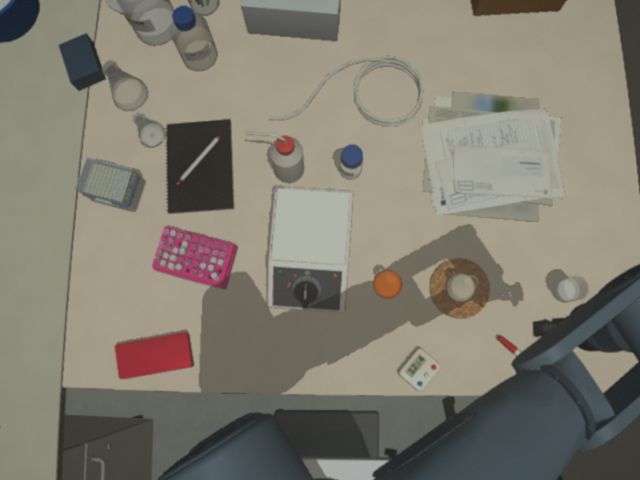

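The flask stands upright at the mat's centre (461,288), the dial is at off (307,290), and the bystanders haven't moved.

```bash
python3 -c "
from rig import env
print(env.finish_job())"
```

```text
the job is handed in; nothing more can be done
None
```

The job is handed in at about 16 s of the 51 s allowed: the dial is at off and sprung out, and the flask stands upright within about 2 mm of the mat's centre, with no bystander seen to move; the hand-in returned no verdict.

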